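Turn the heatsink bar end for end on its test jig

ROBOT

A 6-joint arm with a two-finger parallel gripper is mounted at the origin on the work surface. World frame = base frame: x ahead of the robot, y to its left, z up, the work surface at z = 0. Lengths are in m, angles in rad, forces in N, time in s.
With the tool pointing down it reaches from about 0.25 to 0.775 m from the base axis. Payload 4 kg.
Tool frame: the origin (TCP) lies where the fingers leave the gripper's body, on its centre line; the fingertips stand 97 mm ahead of it and the grasp point (between the pads) lies 78 mm ahead of it; z points along the fingers, y is the line along which they close (so a half turn about z gives the same grasp; the last joint's range is limited). The gripper opens to 94 mm and grips with 3 to 60 N. Pads are 16 mm wide; open, the fingers measure 119 mm over their backs; the gripper's body (75 mm by 177 mm) begins 78 mm behind the grasp point.
Start: joints at [1.154, 0.087, 1.371, -0, 1.684, -0.103], TCP at [0.17, 0.523, 0.303] pointing down, gripper open.
Joint ranges: [-3.1, 3.1], [-0.76, 2.03], [0.27, 2.55], [-1.08, 4.22], [0.17, 2.65], [-2.57, 2.57]. Speed limits (rad/s): [2.79, 2.79, 3.14, 3.14, 3.14, 3.14].

INTERFACE

Orientations are given as [roll, pitch, yaw] about the fixed x, y, z axes, in that order (R = Rz(yaw) Ry(pitch) Rx(roll)).
In Python, from bench import robot, eyes gives the robot as it stands. The module is installed in compiled form; this text tells all that it offers.
- The arm moves only by the tool carry_out, never from a script. Its argument "deltas" is a list of rows, each an object of numbers: "dx", "dy", "dz": the shift along the tool's x, y, z each as a share of 0.02 m, from -1 to 1; "wx", "wy", "wz": the turn, a rotation vector about the tool's x, y, z each as a share of 0.12 rad, from -1 to 1; "gripper": the closure in counts, from 0 (fully open) to 255 (shut). In form: [{"dx": .., "dy": .., "dz": .., "wx": .., "wy": .., "wz": .., "gripper": ..}, ...]. A call has 1 to 20 rows; each row shifts and turns the commanded pose from where the row before left it, along the tool's axes as they then stand; what a row does not reach is not made up. A row lasts 1/12 s, in which the tool goes at most 41.7 mm and 7.16 degrees, less where a joint would pass 70% of its speed; a pose out of reach is approached as far as the arm can. A call with a number of a shift or a turn outside -1 to 1 is refused whole. A call with a gripper value outside its range is refused whole. The fingers move at their own pace and stop on an object; the grip force is fixed at half the most. Time passes only in rows, so rows that do not move let the fingers close. It gives the time, the measured TCP pose, the force, the opening and the grip force at its end, in the units of the state.
- robot.get_obs(): the state, without advancing time (a new reading comes with each control period).
- eyes.snapshot(name): name is "scene" or "side" or "wrist"; returns the picture (384x512x3 uint8, red, green, blue); there is no depth.
- eyes.get_calibration(name): a dict with "fovy" (degrees; the focal length in pixels is half the picture's height over the tangent of half this angle, whatever the lens; pixels are square), "cx", "cy" (the principal point, pixels), "R" (3x3) and "t" (3): a world point X has camera coordinates R X + t. Camera axes: x right, y down, z forward; pixel columns grow to the right and rows downward; lengths in m; the calibration is good to about 2 mm. A picture is of the moment at which its call begins: read the wrist's pose just before it. get_calibration takes no time and is no camera call; for the wrist camera it gives the pose at the moment of the call.
- robot.close_job(): hands the job in; it is judged then, once.
The state is a dict: "time": time; "joint_positions": joint angles; "qvel": joint speeds; "joint_torque": joint torques, N m; "tool_pos": TCP position; "ee_rot": TCP orientation; "wrist_force": force on the tool from outside, world axes, zero at the start; "wrist_torque": the same for the moment, N m; "width": finger opening in m; "finger_force": force on a finger pad.
Only numpy, scipy, OpenCV 4.12 (cv2) and the standard library are available. Lean on these libraries where they do the work, as an engineer would, in place of code of your own. Each camera call takes 0.05 s, during which the arm holds its last target. There are 200 camera calls.

TASK

The orange end of the heatsink bar has been tested; present the blue end instead. Draw the carriage back out of the test head until its red pointers are within the green zone, swing the bar half a turn there, then slide the carriage fully home so that the blue end sits straight between the test head's two black cheeks. Neither the bar nor the gripper may knock or shift the test head, the soldering station or the other things on the bench.

Things in the scene. Friction and masses are not known exactly. Their poses are not given: they have to be found in the camera images.
- jig: Fixed jig: dark steel base plate 130 (x) x 250 (y) x 12 mm, two aluminium guide strips along y (tops 20 mm up), blue end stops 22 mm high. Origin: centre of the plate's underside, on the bench. y is the slide direction and points to the test head; x points away from the robot at yaw 0. On both long edges a green zone is painted from y = -30 to +10 mm.
- carriage (a joint): Slide (m) of the grey carriage (90 x 70 mm, top 42 mm up): 0 = fully home, 0.13 = fully drawn back. Its centre is at x = 0, y = 60 mm minus this in the jig's frame. Red pointers at its centre are in the green zone from 0.05 to 0.09. The swinging bar would hit the cheeks below 0.045, the station above 0.095; 0.07 clears both by about 20 mm. Friction about 3 N; stays where left.
- bar (a joint): Swivel (rad) of the bar about the post, counter-clockwise from above: 0 = orange end towards the test head, bar along the jig's y axis; turns either way to 3.6 rad, so reversed is +3.14 or -3.14. No detent or stop there: friction only (0.08 N m, about 1 N near an end); it stays where it is left.
- post_top (a point): Centre of the top of the fixed post on the carriage, on the swivel axis: 20 mm in diameter (black cap 21 mm), rising from the bar's top (70 mm above the bench) to 105 mm. It slides with the carriage and does not turn the bar: push it from its side, or pinch it from above, to slide the carriage.
- orange_end (a point): Middle of the upper edge of the bar's orange end face, 110 mm from the swivel axis. The bar is a finned aluminium heatsink 220 long x 40 wide x 25 mm high, underside 45 mm and top 70 mm above the bench; its last 20 mm here are orange plastic.
- blue_end (a point): Middle of the upper edge of the bar's blue end face, 110 mm from the swivel axis at the other end (20 mm of blue plastic).
- head: Test head: grey box 150 (x) x 100 (y) x 115 mm high, loose on the bench (4 kg). Two black cheeks, 14 mm thick, 42 mm long, 85 mm high, reach from its face towards the jig, 52 mm apart (6 mm free each side of the bar). Origin: on the bench under the middle of that face, at jig y = +174 mm (carriage home: bar end 4 mm short of it). Axes as the jig's; cheeks at x = +-33, y = -42 to 0 mm.
- station: Soldering station, a green box 120 (x) x 140 (y) x 94 mm high standing loose on the bench (2.5 kg), beside the far end of the bar's path. Origin: centre of its underside; axes parallel to the jig's.
- spool: Blue solder spool, 52 mm in diameter, 44 mm high, standing on the bench. Origin: centre of its underside. Leave it alone.
- flux: Green flux bottle, 40 mm in diameter, 85 mm high. Origin: centre of its underside. Leave it alone.
- tin: Small tin, 48 mm in diameter, 50 mm high. Origin: centre of its underside. Leave it alone.
- partsbin: Terracotta-red open parts bin, 140 x 100 x 55 mm. Origin: centre of its underside. Leave it alone.

How it is judged:
On the way, in this order (a step that is already met when the one before it is completed fails the run):
1. the carriage is drawn back with its pointers in the green zone, orange end still towards the test head (value of joint carriage between 0.047 and 0.093 m and y of orange_end in the frame of jig above 0.05 m), for 0.1 s.
2. the bar is turned end for end there: blue end towards the test head (within 12 degrees), carriage still clear of the cheeks (value of joint carriage between 0.042 and 0.098 m and (value of joint bar above 2.93 rad or value of joint bar below -2.93 rad)), for 0.1 s.
At the end, for the whole second after the job is handed in: The carriage is home to within 7 mm, the bar's blue end lies between the cheeks with its end face within 7.5 mm of the jig's centre line (about 4 degrees), and everything is at rest (value of joint carriage below 0.007 m and y of blue_end in the frame of jig above 0.16 m and x of blue_end in the frame of jig between -0.0075 and 0.0075 m and linear speed of each of bar, head below 0.01 m/s and angular speed of bar below 0.05 rad/s); the robot touches nothing.
It fails at once if the bar strikes the test head (more than 12 N) (contact force between bar and head above 12 N).
It fails at once if the bar strikes the soldering station (more than 3 N) (contact force between bar and station above 3 N).
It fails at once if the test head is shifted by more than 8 mm (distance of head from where it was at the start of the episode above 0.008 m).
It fails at once if the soldering station is shifted by more than 8 mm (distance of station from where it was at the start of the episode above 0.008 m).
It fails at once if a bystander (solder spool, flux bottle, tin, parts bin) is shifted by more than 20 mm (distance of any of spool, flux, tin, partsbin from where it was at the start of the episode above 0.02 m).
It also fails if it takes over 64 s, if anything falls off the work surface, if the arm or the gripper's body presses on something with over 40 N, if the wrist force passes 120 N, or if a joint passes its speed limit or range.

## Working session

There is one attempt and no reset: what is moved stays moved. The work goes in short steps, Python scripts to look and compute and a tool call to move; the robot and the scene stay as the last step left them, time stands still between calls to the robot, and variables do not carry over. Pictures are saved under pics/ and viewed, at most 13 in all, crops included, and the job is handed in when it is done.

Besides the shell and the picture viewer there is one more tool, called after ">>>" as name([rows], argument=value, ...), one row to a line, values as JSON. carry_out: Moves the arm, as the interface text tells. Shift numbers are shares of 0.02 m and turn numbers shares of 0.12 rad, none past 1 either way. Its arguments: {"type":"object","properties":{"deltas":{"type":"array","items":{"type":"object","properties":{"dx":{"type":"number"},"dy":{"type":"number"},"dz":{"type":"number"},"wx":{"type":"number"},"wy":{"type":"number"},"wz":{"type":"number"},"gripper":{"type":"number"}}}}},"required":["deltas"]}

```bash
mkdir -p pics; python3 - <<'E'
from bench import robot, eyes
import cv2,numpy as np
o=robot.get_obs();print(o['time'],o['tool_pos'],o['ee_rot'],o['width'])
for n in("scene","side","wrist"):
    c=eyes.get_calibration(n);print(n,c)
    cv2.imwrite(f'pics/{n}0.png',eyes.snapshot(n)[:,:,::-1])
E
```

```text
0.0 [0.16964799 0.52283316 0.30152642] [-3.13943260e+00 -2.08559538e-04  2.82772752e+00] 0.09410926978183251
scene {'fovy': 49.751856370597075, 'cx': 249.9010564904539, 'cy': 194.207632578662, 'R': array([[-0.81865584,  0.5741299 ,  0.01332183],
       [ 0.37356609,  0.55000254, -0.74695755],
       [-0.4361777 , -0.60652458, -0.66473825]]), 't': array([ 0.51905112, -0.0812901 ,  1.55576997])}
side {'fovy': 53.77928409439446, 'cx': 259.73866809986663, 'cy': 189.01370726636685, 'R': array([[-0.98899812, -0.14752635, -0.01089491],
       [-0.10152789,  0.73050302, -0.67532024],
       [ 0.1075863 , -0.6667843 , -0.73744415]]), 't': array([0.52801995, 0.21401987, 0.89879566])}
wrist {'fovy': 68.85605515445177, 'cx': 258.03893518152955, 'cy': 188.37221700868793, 'R': array([[ 0.30940344,  0.95092974, -0.0014628 ],
       [ 0.91085447, -0.2959216 ,  0.28770566],
       [ 0.27315499, -0.09034952, -0.95771776]]), 't': array([-0.54877816, -0.02927798,  0.39190193])}
```

View pics/scene0.png

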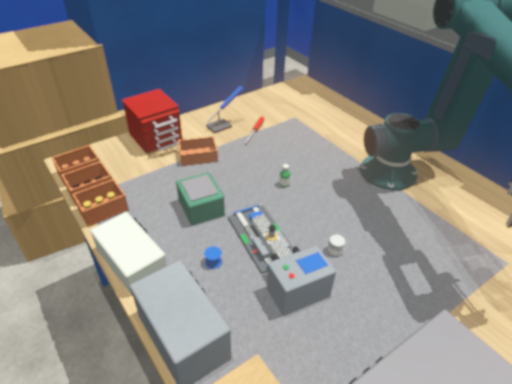

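View pics/side0.png

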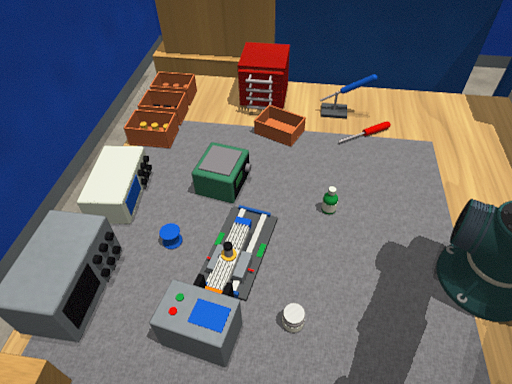

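View pics/wrist0.png

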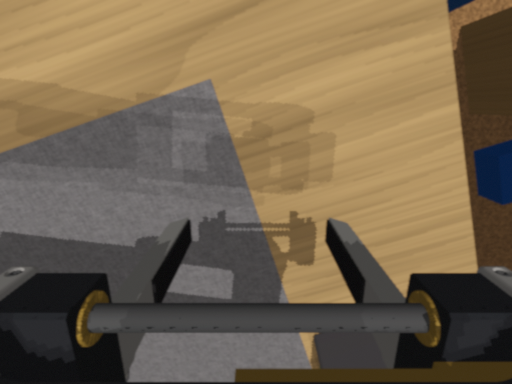

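```bash
cat > h.py <<'E'
import cv2,numpy as np
from bench import robot, eyes
def ray(c,uv,z):
    """world point at height z seen at pixel uv"""
    f=192/np.tan(np.radians(c['fovy']/2))
    d=c['R'].T@np.array([(uv[0]-c['cx'])/f,(uv[1]-c['cy'])/f,1]); p=-c['R'].T@c['t']
    return p+d*(z-p[2])/d[2]
def proj(c,X):
    f=192/np.tan(np.radians(c['fovy']/2))
    x=c['R']@np.array(X)+c['t'];return x[:2]/x[2]*f+[c['cx'],c['cy']]
E
python3 - <<'E'
from h import *
c=eyes.get_calibration('side')
for n,uv,z in [('post',(228,245),.105),('stopL',(238,207),.022),('stopR',(270,215),.022),('headL',(185,281),.115),('headR',(242,292),.115),('tin',(293,312),.05),('flux',(331,190),.085),('spool',(171,230),.044),('stA',(193,171),.094),('stB',(240,183),.094),('binc',(280,125),.03)]:
    print(n,ray(c,uv,z).round(3))
im=cv2.imread('pics/side0.png')[190:310,140:300]
cv2.imwrite('pics/sidecrop.png',cv2.resize(im,(800,600),interpolation=cv2.INTER_CUBIC))
E
```

```text
post [0.596 0.058 0.105]
stopL [ 0.611 -0.121  0.022]
stopR [ 0.522 -0.105  0.022]
headL [0.663 0.164 0.115]
headR [0.543 0.171 0.115]
tin [0.437 0.168 0.05 ]
flux [ 0.37  -0.159  0.085]
spool [ 0.76  -0.006  0.044]
stA [ 0.74  -0.17   0.094]
stB [ 0.606 -0.143  0.094]
binc [ 0.537 -0.481  0.03 ]
```

View pics/sidecrop.png

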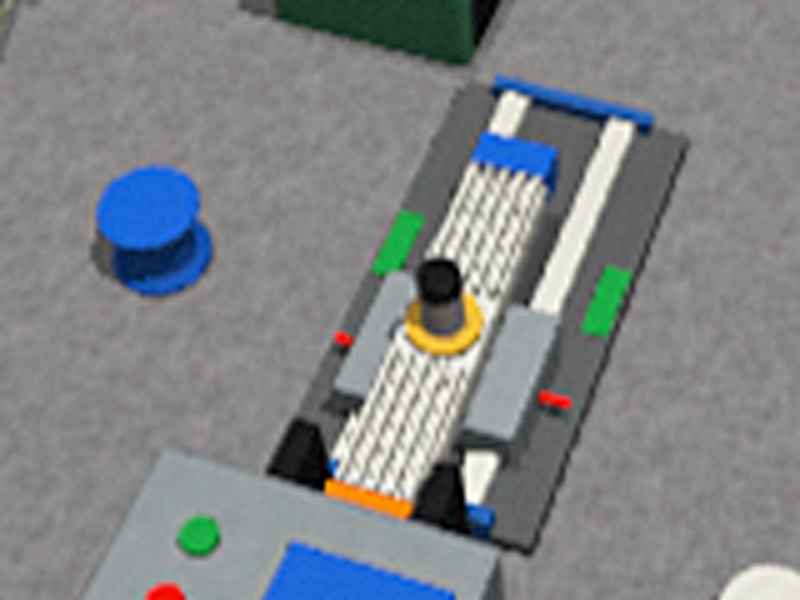

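```bash
python3 - <<'E'
from h import *
c=eyes.get_calibration('side')
P={}
for n,uv,z in [('cap',(438,266),.105),('TR',(690,140),.012),('BR',(530,553),.012),('TL',(462,85),.012),('blue',(518,143),.07),('orb',(372,490),.07),('gR',(617,268),.012),('gR2',(593,334),.012),('pR',(555,400),.02),('pL',(343,339),.02),('hL',(165,450),.115),('hR',(500,556),.115),('g1',(400,213),.012),('g0',(374,270),.012)]:
    P[n]=ray(c,(uv[0]/5+140,uv[1]/5+190),z); print(n,P[n].round(4))
for a,b in [('TR','BR'),('blue','orb'),('blue','cap'),('hL','hR'),('TL','TR'),('pL','pR')]:
    d=P[b]-P[a];print(a,b,np.linalg.norm(d[:2]).round(4),np.degrees(np.arctan2(d[1],d[0])).round(2))
E
```

```text
cap [0.5977 0.0537 0.105 ]
TR [ 0.5001 -0.1061  0.012 ]
BR [0.5444 0.1391 0.012 ]
TL [ 0.6287 -0.1267  0.012 ]
blue [ 0.5807 -0.0469  0.07  ]
orb [0.6096 0.1479 0.07  ]
gR [ 0.5272 -0.0192  0.012 ]
gR2 [0.5335 0.021  0.012 ]
pR [0.545  0.0647 0.02  ]
pL [0.653 0.046 0.02 ]
hL [0.6883 0.1649 0.115 ]
hR [0.5434 0.1911 0.115 ]
g1 [ 0.6438 -0.0373  0.012 ]
g0 [ 0.6491 -0.0008  0.012 ]
TR BR 0.2491 79.75
blue orb 0.1969 81.54
blue cap 0.102 80.4
hL hR 0.1472 169.78
TL TR 0.1303 170.87
pL pR 0.1095 170.18
```

The side view shows the jig in the middle, at about yaw -10°. The post cap is at about (228,243), the blue end of the bar is to the rear at (244,219), and the orange end is between the cheeks at (214,288). The station is behind to the left, and the robot's side is clear. I'll go above the post for a closer look.

>>> carry_out([
  {"dx":-0.914,"dy":-0.511},
  {"dx":-0.914,"dy":-0.511},
  {"dx":-0.914,"dy":-0.511},
  {"dx":-0.914,"dy":-0.511},
  {"dx":-0.914,"dy":-0.511},
  {"dx":-0.914,"dy":-0.511},
  {"dx":-0.914,"dy":-0.511},
  {"dx":-0.914,"dy":-0.511},
  {"dx":-0.914,"dy":-0.511},
  {"dx":-0.914,"dy":-0.511},
  {"dx":-0.914,"dy":-0.511},
  {"dx":-0.914,"dy":-0.511},
  {"dx":-0.914,"dy":-0.511},
  {"dx":-0.914,"dy":-0.511},
  {"dx":-0.914,"dy":-0.511},
  {"dx":-0.914,"dy":-0.511},
  {"dx":-0.914,"dy":-0.511},
  {"dx":-0.914,"dy":-0.511},
  {"dx":-0.914,"dy":-0.511},
  {"dx":-0.914,"dy":-0.511},
])

```text
invalid input
```

>>> carry_out([
  {"dx":-0.914,"dy":-0.511},
  {"dx":-0.914,"dy":-0.511},
  {"dx":-0.914,"dy":-0.511},
  {"dx":-0.914,"dy":-0.511},
  {"dx":-0.914,"dy":-0.511},
  {"dx":-0.914,"dy":-0.511},
  {"dx":-0.914,"dy":-0.511},
  {"dx":-0.914,"dy":-0.511},
  {"dx":-0.914,"dy":-0.511},
  {"dx":-0.914,"dy":-0.511},
  {"wz":-0.58},
  {"wz":-0.58},
  {},
  {},
])

```text
invalid input
```

```bash
python3 - <<'E'
from h import *
import pickle
o=robot.get_obs();print(o['time'],o['tool_pos'],o['ee_rot'],o['joint_positions'].round(2) if hasattr(o['joint_positions'],'round') else o['joint_positions'])
pickle.dump(eyes.get_calibration('wrist'),open('w1.pkl','wb'))
im=eyes.snapshot('wrist')[:,:,::-1]
cv2.imwrite('pics/w1.png',im);cv2.imwrite('pics/w1b.png',cv2.resize(im,(800,600),interpolation=cv2.INTER_CUBIC))
E
```

```text
0.15 [0.16968772 0.52289468 0.30176305] [-3.13985388e+00 -1.66655522e-04  2.82773752e+00] [ 1.15  0.09  1.37 -0.    1.68 -0.1 ]
```

View pics/w1b.png

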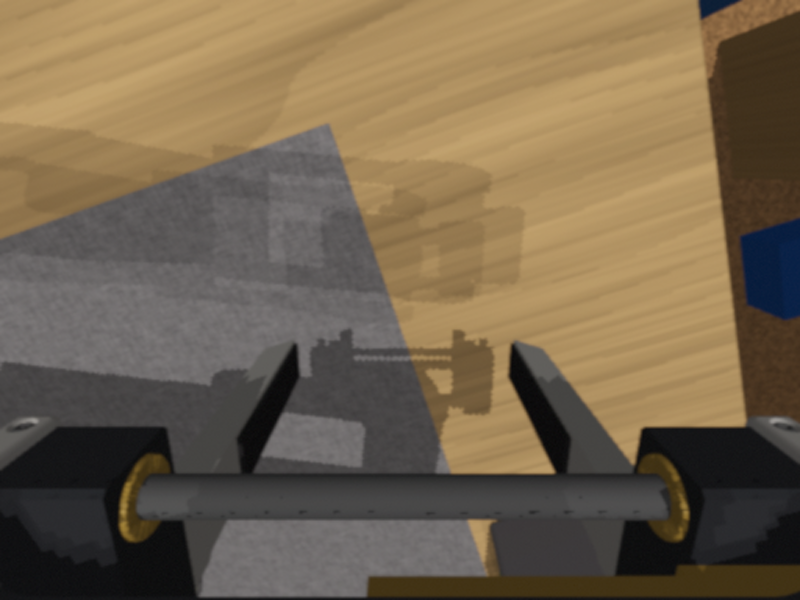

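The move was refused, so this picture still shows the start pose. I'll give every field in each row.

>>> carry_out([
  {"dx":-0.914,"dy":-0.511,"dz":0,"wx":0,"wy":0,"wz":0,"gripper":0},
  {"dx":-0.914,"dy":-0.511,"dz":0,"wx":0,"wy":0,"wz":0,"gripper":0},
  {"dx":-0.914,"dy":-0.511,"dz":0,"wx":0,"wy":0,"wz":0,"gripper":0},
  {"dx":-0.914,"dy":-0.511,"dz":0,"wx":0,"wy":0,"wz":0,"gripper":0},
  {"dx":-0.914,"dy":-0.511,"dz":0,"wx":0,"wy":0,"wz":0,"gripper":0},
  {"dx":-0.914,"dy":-0.511,"dz":0,"wx":0,"wy":0,"wz":0,"gripper":0},
  {"dx":-0.914,"dy":-0.511,"dz":0,"wx":0,"wy":0,"wz":0,"gripper":0},
  {"dx":-0.914,"dy":-0.511,"dz":0,"wx":0,"wy":0,"wz":0,"gripper":0},
  {"dx":-0.914,"dy":-0.511,"dz":0,"wx":0,"wy":0,"wz":0,"gripper":0},
  {"dx":-0.914,"dy":-0.511,"dz":0,"wx":0,"wy":0,"wz":0,"gripper":0},
  {"dx":-0.914,"dy":-0.511,"dz":0,"wx":0,"wy":0,"wz":0,"gripper":0},
  {"dx":-0.914,"dy":-0.511,"dz":0,"wx":0,"wy":0,"wz":0,"gripper":0},
  {"dx":-0.914,"dy":-0.511,"dz":0,"wx":0,"wy":0,"wz":0,"gripper":0},
  {"dx":-0.914,"dy":-0.511,"dz":0,"wx":0,"wy":0,"wz":0,"gripper":0},
  {"dx":-0.914,"dy":-0.511,"dz":0,"wx":0,"wy":0,"wz":0,"gripper":0},
])

```text
time: 1.45
tool_pos: [0.3838, 0.2918, 0.3025]
ee_rot: [-3.141, -0.0, 2.828]
wrist_force: [0.3, -0.1, -0.4]
width: 0.0938
finger_force: 0.0
```

>>> carry_out([
  {"dx":-0.914,"dy":-0.511,"dz":0,"wx":0,"wy":0,"wz":0,"gripper":0},
  {"dx":-0.914,"dy":-0.511,"dz":0,"wx":0,"wy":0,"wz":0,"gripper":0},
  {"dx":-0.914,"dy":-0.511,"dz":0,"wx":0,"wy":0,"wz":0,"gripper":0},
  {"dx":-0.914,"dy":-0.511,"dz":0,"wx":0,"wy":0,"wz":0,"gripper":0},
  {"dx":-0.914,"dy":-0.511,"dz":0,"wx":0,"wy":0,"wz":0,"gripper":0},
  {"dx":-0.914,"dy":-0.511,"dz":0,"wx":0,"wy":0,"wz":0,"gripper":0},
  {"dx":-0.914,"dy":-0.511,"dz":0,"wx":0,"wy":0,"wz":0,"gripper":0},
  {"dx":-0.914,"dy":-0.511,"dz":0,"wx":0,"wy":0,"wz":0,"gripper":0},
  {"dx":-0.914,"dy":-0.511,"dz":0,"wx":0,"wy":0,"wz":0,"gripper":0},
  {"dx":-0.914,"dy":-0.511,"dz":0,"wx":0,"wy":0,"wz":0,"gripper":0},
  {"dx":-0.914,"dy":-0.511,"dz":0,"wx":0,"wy":0,"wz":0,"gripper":0},
  {"dx":-0.914,"dy":-0.511,"dz":0,"wx":0,"wy":0,"wz":0,"gripper":0},
  {"dx":-0.914,"dy":-0.511,"dz":0,"wx":0,"wy":0,"wz":0,"gripper":0},
  {"dx":-0.914,"dy":-0.511,"dz":0,"wx":0,"wy":0,"wz":-0.58,"gripper":0},
  {"dx":-0.914,"dy":-0.511,"dz":0,"wx":0,"wy":0,"wz":-0.58,"gripper":0},
  {"dx":0,"dy":0,"dz":0,"wx":0,"wy":0,"wz":0,"gripper":0},
  {"dx":0,"dy":0,"dz":0,"wx":0,"wy":0,"wz":0,"gripper":0},
])

```text
time: 2.87
tool_pos: [0.598, 0.0627, 0.3018]
ee_rot: [3.141, -0.002, 2.964]
wrist_force: [0.1, 0.2, -0.4]
width: 0.0939
finger_force: 0.0
```

```bash
python3 - <<'E'
from h import *
import pickle
o=robot.get_obs();print(o['time'],o['tool_pos'],o['ee_rot'],np.round(o['joint_positions'],2))
pickle.dump(eyes.get_calibration('wrist'),open('w1.pkl','wb'))
im=eyes.snapshot('wrist')[:,:,::-1]
cv2.imwrite('pics/w1.png',im);cv2.imwrite('pics/w1c.png',cv2.resize(im,(800,600),interpolation=cv2.INTER_CUBIC))
E
```

```text
2.8667 [0.59800095 0.06266811 0.30181462] [ 3.14146371e+00 -1.77558395e-03  2.96439670e+00] [ 0.01  0.2   1.24  0.    1.7  -1.38]
```

View pics/w1c.png

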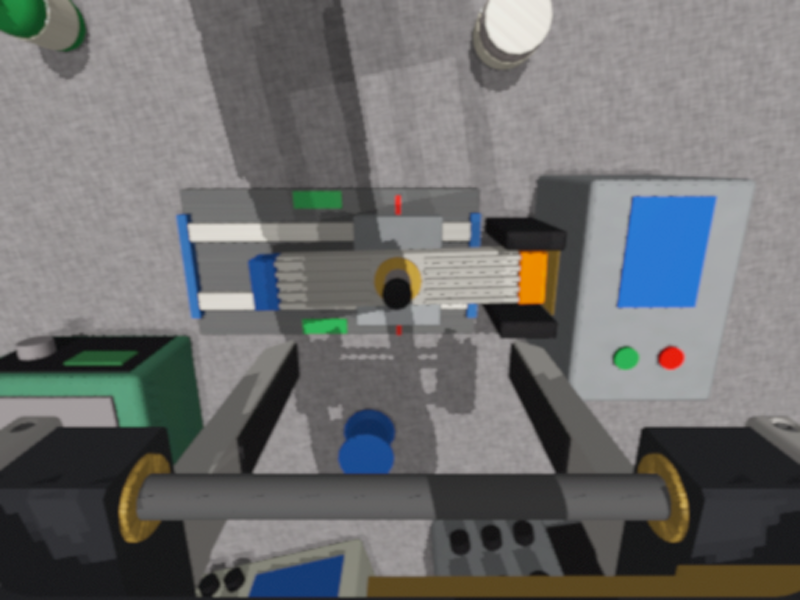

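The wrist view shows the post cap at (398,292), the blue end edge at about (252,283) and the orange end edge at (547,278). The red pointers are at (398,204) and (399,330). The pixels are in the 800x600 picture.

```bash
python3 - <<'E'
from h import *
import pickle
c=pickle.load(open('w1.pkl','rb'))
P={}
for n,uv,z in [('cap',(398,292),.105),('blue',(252,283),.07),('or',(547,278),.07),('pR',(398,204),.016),('pL',(399,330),.016),('TR',(181,188),.012),('BR',(478,188),.012),('TL',(203,334),.012),('stRobotL',(178,214),.022),('stL',(192,318),.022),('g0',(293,200),.012),('g1',(342,200),.012),('hR',(597,181),.115),('hL',(570,397),.115),('cR',(563,248),.085),('cL',(555,312),.085),('stn',(190,337),.094),('spool',(367,458),.044)]:
    P[n]=ray(c,(uv[0]*.64,uv[1]*.64),z); print(n,P[n].round(4))
for a,b in [('TR','BR'),('blue','or'),('stRobotL','stL'),('pR','pL'),('hL','hR')]:
    d=P[b]-P[a];print(a,b,np.linalg.norm(d[:2]).round(4),np.degrees(np.arctan2(d[1],d[0])).round(2),(P[a]+P[b])[:2]/2)
E
```

```text
cap [0.5947 0.0594 0.105 ]
blue [ 0.5787 -0.048   0.07  ]
or [0.6136 0.1675 0.07  ]
pR [0.5458 0.0674 0.016 ]
pL [0.6553 0.0482 0.016 ]
TR [ 0.5016 -0.1066  0.012 ]
BR [0.545  0.1346 0.012 ]
TL [ 0.629  -0.1282  0.012 ]
stRobotL [ 0.5214 -0.1107  0.022 ]
stL [ 0.6098 -0.1276  0.022 ]
g0 [ 0.5274 -0.018   0.012 ]
g1 [0.5346 0.0221 0.012 ]
hR [0.5452 0.1888 0.115 ]
hL [0.6868 0.1629 0.115 ]
cR [0.5895 0.1758 0.085 ]
cL [0.6352 0.1667 0.085 ]
stn [ 0.6044 -0.0927  0.094 ]
spool [ 7.621e-01 -6.000e-04  4.400e-02]
TR BR 0.2451 79.8 [0.52331946 0.01402678]
blue or 0.2183 80.8 [0.59615061 0.05972594]
stRobotL stL 0.0901 -10.84 [ 0.56558741 -0.1191254 ]
pR pL 0.1112 -9.93 [0.60051718 0.05782655]
hL hR 0.144 169.67 [0.61601325 0.17585047]
```

>>> carry_out([
  {"dx":0.08,"dy":-0.15,"dz":0.2,"wx":0,"wy":0,"wz":0,"gripper":110},
  {"dx":0,"dy":0,"dz":0.9,"wx":0,"wy":0,"wz":0,"gripper":110},
  {"dx":0,"dy":0,"dz":0.9,"wx":0,"wy":0,"wz":0,"gripper":110},
  {"dx":0,"dy":0,"dz":0.9,"wx":0,"wy":0,"wz":0,"gripper":110},
  {"dx":0,"dy":0,"dz":0.9,"wx":0,"wy":0,"wz":0,"gripper":110},
  {"dx":0,"dy":0,"dz":0.9,"wx":0,"wy":0,"wz":0,"gripper":110},
  {"dx":0,"dy":0,"dz":0.9,"wx":0,"wy":0,"wz":0,"gripper":110},
  {"dx":0,"dy":0,"dz":0.7,"wx":0,"wy":0,"wz":0,"gripper":110},
  {"dx":0,"dy":0,"dz":0,"wx":0,"wy":0,"wz":0,"gripper":110},
  {"dx":0,"dy":0,"dz":0,"wx":0,"wy":0,"wz":0,"gripper":190},
  {"dx":0,"dy":0,"dz":0,"wx":0,"wy":0,"wz":0,"gripper":220},
  {"dx":0,"dy":0,"dz":0,"wx":0,"wy":0,"wz":0,"gripper":220},
  {"dx":0,"dy":0,"dz":0,"wx":0,"wy":0,"wz":0,"gripper":220},
  {"dx":0,"dy":0,"dz":0,"wx":0,"wy":0,"wz":0,"gripper":220},
])

```text
time: 4.08
tool_pos: [0.5961, 0.0604, 0.1779]
ee_rot: [-3.141, 0.002, 2.967]
wrist_force: [-1.1, -4.4, 3.4]
width: 0.0235
finger_force: 2.1
```

>>> carry_out([
  {"dx":0,"dy":-0.1,"dz":0,"wx":0,"wy":0,"wz":0,"gripper":235},
  {"dx":0,"dy":-0.3,"dz":0,"wx":0,"wy":0,"wz":0,"gripper":235},
  {"dx":0,"dy":-0.4,"dz":0,"wx":0,"wy":0,"wz":0,"gripper":235},
  {"dx":0,"dy":-0.4,"dz":0,"wx":0,"wy":0,"wz":0,"gripper":235},
  {"dx":0,"dy":-0.4,"dz":0,"wx":0,"wy":0,"wz":0,"gripper":235},
  {"dx":0,"dy":-0.4,"dz":0,"wx":0,"wy":0,"wz":0,"gripper":235},
  {"dx":0,"dy":-0.4,"dz":0,"wx":0,"wy":0,"wz":0,"gripper":235},
  {"dx":0,"dy":-0.4,"dz":0,"wx":0,"wy":0,"wz":0,"gripper":235},
  {"dx":0,"dy":-0.3,"dz":0,"wx":0,"wy":0,"wz":0,"gripper":235},
  {"dx":0,"dy":-0.2,"dz":0,"wx":0,"wy":0,"wz":0,"gripper":235},
  {"dx":0,"dy":-0.1,"dz":0,"wx":0,"wy":0,"wz":0,"gripper":235},
  {"dx":0,"dy":0,"dz":0,"wx":0,"wy":0,"wz":0,"gripper":235},
  {"dx":0,"dy":0,"dz":0,"wx":0,"wy":0,"wz":0,"gripper":235},
  {"dx":0,"dy":0,"dz":0,"wx":0,"wy":0,"wz":0,"gripper":235},
])

```text
time: 5.25
tool_pos: [0.5841, -0.0079, 0.1779]
ee_rot: [-3.14, 0.002, 2.966]
wrist_force: [-0.1, 0.5, 6.0]
width: 0.0193
finger_force: 30.0
```

```bash
python3 - <<'E'
from h import *
import pickle
c=pickle.load(open('w1.pkl','rb'))
o=np.array([.5841,-.0079]);a=np.radians(-10);X=np.array([np.cos(a),np.sin(a)]);Y=np.array([-X[1],X[0]])
for uv,z in [((190,337),0),((115,400),.094),((202,460),0)]:
    p=ray(c,np.array(uv)*.64,z);print(p.round(3),'rel to post, jig axes',((p[:2]-o)@X).round(3),((p[:2]-o)@Y).round(3))
E
```

```text
[ 0.633 -0.148  0.   ] rel to post, jig axes 0.073 -0.129
[ 0.643 -0.163  0.094] rel to post, jig axes 0.085 -0.143
[ 0.766 -0.178  0.   ] rel to post, jig axes 0.209 -0.136
```

>>> carry_out([
  {"dx":0,"dy":0,"dz":0,"wx":0,"wy":0,"wz":0,"gripper":130},
  {"dx":0,"dy":0,"dz":0,"wx":0,"wy":0,"wz":0,"gripper":130},
  {"dx":0,"dy":0,"dz":0,"wx":0,"wy":0,"wz":0,"gripper":130},
  {"dx":0,"dy":0,"dz":-0.5,"wx":0,"wy":0,"wz":0,"gripper":130},
  {"dx":0,"dy":0,"dz":-1,"wx":0,"wy":0,"wz":0,"gripper":130},
  {"dx":0,"dy":0,"dz":-1,"wx":0,"wy":0,"wz":0,"gripper":130},
  {"dx":0,"dy":0,"dz":-0.5,"wx":0,"wy":0,"wz":0,"gripper":200},
  {"dx":0,"dy":0,"dz":0,"wx":0,"wy":0,"wz":0,"gripper":255},
])

```text
time: 5.92
tool_pos: [0.5851, -0.0066, 0.2403]
ee_rot: [3.141, 0.006, 2.967]
wrist_force: [0.3, 0.2, 0.2]
width: 0.0363
finger_force: 0.0
```

>>> carry_out([
  {"dx":-0.46,"dy":-0.95,"dz":0,"wx":0,"wy":0,"wz":0,"gripper":255},
  {"dx":-0.46,"dy":-0.95,"dz":0,"wx":0,"wy":0,"wz":0,"gripper":255},
  {"dx":-0.46,"dy":-0.95,"dz":0,"wx":0,"wy":0,"wz":0,"gripper":255},
  {"dx":-0.46,"dy":-0.95,"dz":0,"wx":0,"wy":0,"wz":0,"gripper":255},
  {"dx":0,"dy":0,"dz":0.5,"wx":0,"wy":0,"wz":0,"gripper":255},
  {"dx":0,"dy":0,"dz":0.9,"wx":0,"wy":0,"wz":0,"gripper":255},
  {"dx":0,"dy":0,"dz":0.9,"wx":0,"wy":0,"wz":0,"gripper":255},
  {"dx":0,"dy":0,"dz":0.9,"wx":0,"wy":0,"wz":0,"gripper":255},
  {"dx":0,"dy":0,"dz":0.7,"wx":0,"wy":0,"wz":0,"gripper":255},
  {"dx":0,"dy":0,"dz":0.6,"wx":0,"wy":0,"wz":0,"gripper":255},
  {"dx":0,"dy":0,"dz":0,"wx":0,"wy":0,"wz":0,"gripper":255},
])

```text
time: 6.83
tool_pos: [0.6047, -0.0865, 0.142]
ee_rot: [3.141, -0.008, 2.967]
wrist_force: [0.3, 0.0, -0.5]
width: 0.0005
finger_force: 0.0
```

```bash
python3 - <<'E'
from h import *
o=robot.get_obs();print(o['time'],o['tool_pos'],o['wrist_force'],o['width'],np.round(o['joint_positions'],2))
im=eyes.snapshot('side')[:,:,::-1]
cv2.imwrite('pics/s2.png',cv2.resize(im[150:330,130:370],(800,600),interpolation=cv2.INTER_CUBIC))
E
```

```text
6.8333 [ 0.60473749 -0.08653869  0.14196476] [ 0.29271568  0.02398996 -0.47984047] 0.000547257322114692 [-0.24  0.31  1.44  0.    1.41 -1.63]
```

View pics/s2.png

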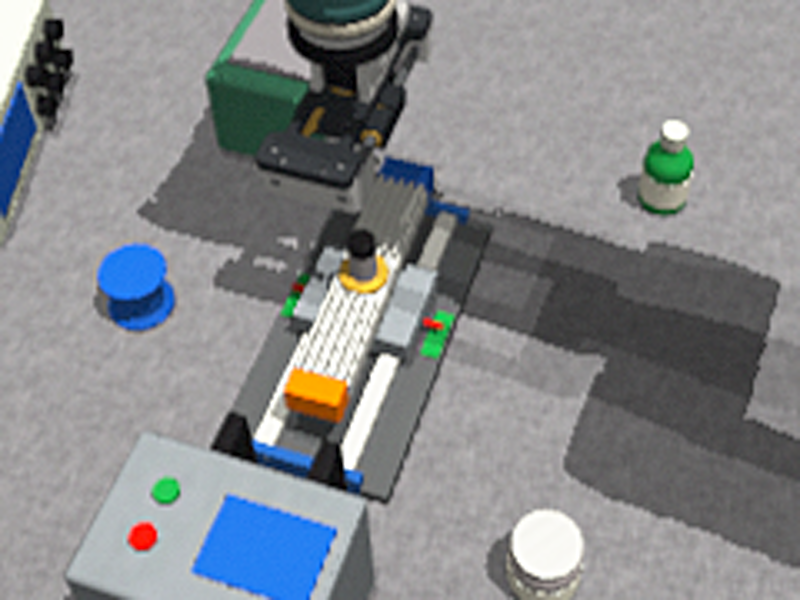

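The red pointers are inside the green zone: the right one at (433,323), with the zone running from (450,312) to (425,355). The closed fingers stand on the far side of the blue end. I'll now swing it clockwise on the robot's side.

>>> carry_out([
  {"dx":0.15,"dy":0,"dz":-0.1,"wx":0,"wy":0,"wz":0,"gripper":255},
  {"dx":0.15,"dy":0,"dz":-0.1,"wx":0,"wy":0,"wz":0,"gripper":255},
  {"dx":0.112,"dy":-0.039,"dz":0,"wx":0,"wy":0,"wz":0.25,"gripper":255},
  {"dx":0.112,"dy":-0.039,"dz":0,"wx":0,"wy":0,"wz":0.25,"gripper":255},
  {"dx":0.224,"dy":-0.077,"dz":0,"wx":0,"wy":0,"wz":0.5,"gripper":255},
  {"dx":0.224,"dy":-0.077,"dz":0,"wx":0,"wy":0,"wz":0.5,"gripper":255},
  {"dx":0.224,"dy":-0.077,"dz":0,"wx":0,"wy":0,"wz":0.5,"gripper":255},
  {"dx":0.224,"dy":-0.077,"dz":0,"wx":0,"wy":0,"wz":0.5,"gripper":255},
  {"dx":0.224,"dy":-0.077,"dz":0,"wx":0,"wy":0,"wz":0.5,"gripper":255},
  {"dx":0.224,"dy":-0.077,"dz":0,"wx":0,"wy":0,"wz":0.5,"gripper":255},
  {"dx":0.224,"dy":-0.077,"dz":0,"wx":0,"wy":0,"wz":0.5,"gripper":255},
  {"dx":0.224,"dy":-0.077,"dz":0,"wx":0,"wy":0,"wz":0.5,"gripper":255},
])

```text
time: 7.88
tool_pos: [0.5595, -0.0838, 0.1528]
ee_rot: [3.141, 0.004, 2.424]
wrist_force: [-0.0, -2.3, 0.6]
width: 0.0001
finger_force: 0.7
```

```bash
cat > st.py <<'E'
from h import *
o=robot.get_obs();O=np.array([.5841,-.0079]);a=np.radians(-10);X=np.array([np.cos(a),np.sin(a)]);Y=np.array([-X[1],X[0]])
p=o['tool_pos'][:2]-O;print('t',o['time'],'z',o['tool_pos'][2],'jig rel',(p@X).round(4),(p@Y).round(4),'yaw',o['ee_rot'],'F',np.round(o['wrist_force'],1))
t=o['ee_rot'][2];tx=np.array([np.cos(t),np.sin(t)]);ty=np.array([tx[1],-tx[0]]);print('axis->tool in tool frame',(p@tx).round(4),(p@ty).round(4),'J',np.round(o['joint_positions'],2))
E
python3 st.py
```

```text
t 7.8833 z 0.15284878021501924 jig rel -0.0111 -0.079 yaw [3.14083305 0.004414   2.42375996] F [-0.  -2.3  0.6]
axis->tool in tool frame -0.0313 -0.0733 J [-0.25  0.2   1.55 -0.    1.39 -1.1 ]
```

>>> carry_out([
  {"dx":0.224,"dy":-0.077,"dz":0.1,"wx":0,"wy":0,"wz":0.5,"gripper":255},
  {"dx":0.224,"dy":-0.077,"dz":0,"wx":0,"wy":0,"wz":0.5,"gripper":255},
  {"dx":0.224,"dy":-0.077,"dz":0,"wx":0,"wy":0,"wz":0.5,"gripper":255},
  {"dx":0.224,"dy":-0.077,"dz":0,"wx":0,"wy":0,"wz":0.5,"gripper":255},
  {"dx":0.224,"dy":-0.077,"dz":0,"wx":0,"wy":0,"wz":0.5,"gripper":255},
  {"dx":0.224,"dy":-0.077,"dz":0,"wx":0,"wy":0,"wz":0.5,"gripper":255},
  {"dx":0.224,"dy":-0.077,"dz":0,"wx":0,"wy":0,"wz":0.5,"gripper":255},
  {"dx":0.224,"dy":-0.077,"dz":0,"wx":0,"wy":0,"wz":0.5,"gripper":255},
  {"dx":0.224,"dy":-0.077,"dz":0,"wx":0,"wy":0,"wz":0.5,"gripper":255},
  {"dx":0.224,"dy":-0.077,"dz":0,"wx":0,"wy":0,"wz":0.5,"gripper":255},
  {"dx":0.224,"dy":-0.077,"dz":0,"wx":0,"wy":0,"wz":0.5,"gripper":255},
  {"dx":0.224,"dy":-0.077,"dz":0,"wx":0,"wy":0,"wz":0.5,"gripper":255},
  {"dx":0.224,"dy":-0.077,"dz":0,"wx":0,"wy":0,"wz":0.5,"gripper":255},
  {"dx":0.224,"dy":-0.077,"dz":0,"wx":0,"wy":0,"wz":0.5,"gripper":255},
  {"dx":0.224,"dy":-0.077,"dz":0,"wx":0,"wy":0,"wz":0.5,"gripper":255},
  {"dx":0.224,"dy":-0.077,"dz":0,"wx":0,"wy":0,"wz":0.5,"gripper":255},
  {"dx":0.224,"dy":-0.077,"dz":0,"wx":0,"wy":0,"wz":0.5,"gripper":255},
  {"dx":0.224,"dy":-0.077,"dz":0,"wx":0,"wy":0,"wz":0.5,"gripper":255},
])

```text
time: 9.38
tool_pos: [0.508, -0.0201, 0.1505]
ee_rot: [3.139, 0.001, 1.344]
wrist_force: [-2.1, -1.3, 0.5]
width: 0.0
finger_force: 0.9
```

```bash
python3 st.py; python3 - <<'E'
from h import *
im=eyes.snapshot('side')[:,:,::-1]
cv2.imwrite('pics/s3.png',cv2.resize(im[150:330,130:370],(800,600),interpolation=cv2.INTER_CUBIC))
E
```

```text
t 9.3833 z 0.1505422252417314 jig rel -0.0728 -0.0252 yaw [3.13948137e+00 1.33666141e-03 1.34381239e+00] F [-2.1 -1.3  0.5]
axis->tool in tool frame -0.029 -0.0714 J [-0.15  0.08  1.69 -0.    1.37  0.08]
```

View pics/s3.png

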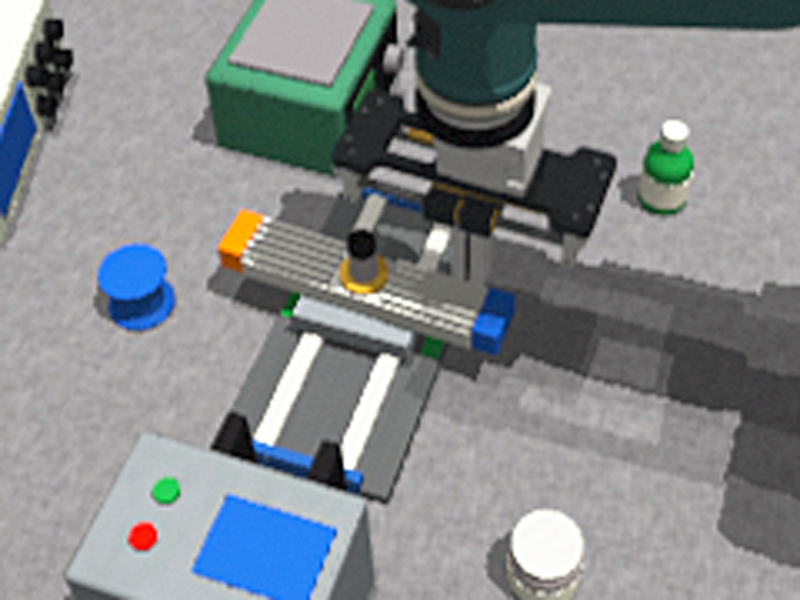

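The bar is a little past a quarter turn, with the blue end at (495,320) and the post still at (362,243), so the carriage hasn't moved. I'll continue.

>>> carry_out([
  {"dx":0.224,"dy":-0.077,"dz":0,"wx":0,"wy":0,"wz":0.5,"gripper":255},
  {"dx":0.224,"dy":-0.077,"dz":0,"wx":0,"wy":0,"wz":0.5,"gripper":255},
  {"dx":0.224,"dy":-0.077,"dz":0,"wx":0,"wy":0,"wz":0.5,"gripper":255},
  {"dx":0.224,"dy":-0.077,"dz":0,"wx":0,"wy":0,"wz":0.5,"gripper":255},
  {"dx":0.224,"dy":-0.077,"dz":0,"wx":0,"wy":0,"wz":0.5,"gripper":255},
  {"dx":0.224,"dy":-0.077,"dz":0,"wx":0,"wy":0,"wz":0.5,"gripper":255},
  {"dx":0.224,"dy":-0.077,"dz":0,"wx":0,"wy":0,"wz":0.5,"gripper":255},
  {"dx":0.224,"dy":-0.077,"dz":0,"wx":0,"wy":0,"wz":0.5,"gripper":255},
  {"dx":0.224,"dy":-0.077,"dz":0,"wx":0,"wy":0,"wz":0.5,"gripper":255},
  {"dx":0.224,"dy":-0.077,"dz":0,"wx":0,"wy":0,"wz":0.5,"gripper":255},
  {"dx":0.224,"dy":-0.077,"dz":0,"wx":0,"wy":0,"wz":0.5,"gripper":255},
  {"dx":0.224,"dy":-0.077,"dz":0,"wx":0,"wy":0,"wz":0.5,"gripper":255},
  {"dx":0.224,"dy":-0.077,"dz":0,"wx":0,"wy":0,"wz":0.5,"gripper":255},
  {"dx":0.224,"dy":-0.077,"dz":0,"wx":0,"wy":0,"wz":0.5,"gripper":255},
  {"dx":0.224,"dy":-0.077,"dz":0,"wx":0,"wy":0,"wz":0.5,"gripper":255},
  {"dx":0.224,"dy":-0.077,"dz":0,"wx":0,"wy":0,"wz":0.5,"gripper":255},
  {"dx":0.224,"dy":-0.077,"dz":0,"wx":0,"wy":0,"wz":0.5,"gripper":255},
  {"dx":0.224,"dy":-0.077,"dz":0,"wx":0,"wy":0,"wz":0.5,"gripper":255},
  {"dx":0.224,"dy":-0.077,"dz":0,"wx":0,"wy":0,"wz":0.5,"gripper":255},
])

```text
time: 11.02
tool_pos: [0.5442, 0.0576, 0.1503]
ee_rot: [3.141, -0.002, 0.205]
wrist_force: [-1.1, -0.8, 1.7]
width: 0.0004
finger_force: 0.7
```

```bash
python3 st.py
```

```text
t 11.0167 z 0.15029169579673576 jig rel -0.0507 0.0575 yaw [ 3.14092323e+00 -1.58336947e-03  2.05304608e-01] F [-1.1 -0.8  1.7]
axis->tool in tool frame -0.0258 -0.0722 J [ 0.    0.16  1.6  -0.    1.38  1.37]
```

>>> carry_out([
  {"dx":0.224,"dy":-0.077,"dz":0,"wx":0,"wy":0,"wz":0.5,"gripper":255},
  {"dx":0.224,"dy":-0.077,"dz":0,"wx":0,"wy":0,"wz":0.5,"gripper":255},
  {"dx":0.224,"dy":-0.077,"dz":0,"wx":0,"wy":0,"wz":0.5,"gripper":255},
  {"dx":0.224,"dy":-0.077,"dz":0,"wx":0,"wy":0,"wz":0.5,"gripper":255},
  {"dx":0.112,"dy":-0.039,"dz":0,"wx":0,"wy":0,"wz":0.25,"gripper":255},
  {"dx":0.112,"dy":-0.039,"dz":0,"wx":0,"wy":0,"wz":0.25,"gripper":255},
  {"dx":0.112,"dy":-0.039,"dz":0,"wx":0,"wy":0,"wz":0.25,"gripper":255},
  {"dx":0,"dy":0,"dz":0,"wx":0,"wy":0,"wz":0,"gripper":255},
  {"dx":0,"dy":0,"dz":0,"wx":0,"wy":0,"wz":0,"gripper":255},
])

```text
time: 11.77
tool_pos: [0.5682, 0.0678, 0.1498]
ee_rot: [-3.141, -0.002, -0.121]
wrist_force: [0.4, 0.5, 0.6]
width: 0.0003
finger_force: 0.0
```

```bash
python3 st.py; python3 - <<'E'
from h import *
im=eyes.snapshot('side')[:,:,::-1]
cv2.imwrite('pics/s4.png',cv2.resize(im[170:320,150:350],(800,600),interpolation=cv2.INTER_CUBIC))
E
```

```text
t 11.7667 z 0.14980067417912446 jig rel -0.0288 0.0718 yaw [-3.14100924e+00 -2.06946941e-03 -1.21472723e-01] F [0.4 0.5 0.6]
axis->tool in tool frame -0.025 -0.0732 J [0.02 0.21 1.54 0.   1.39 1.71]
```

View pics/s4.png

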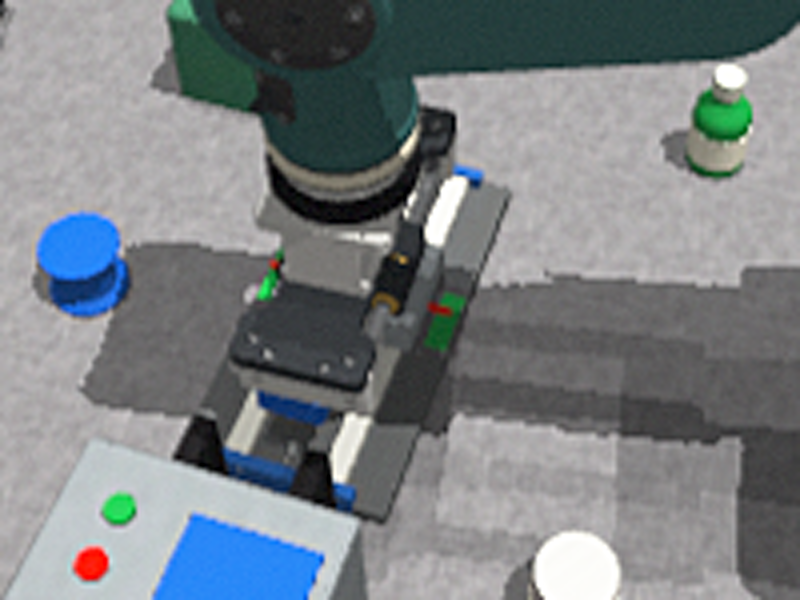

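The blue end at (293,403) now points between the cheeks, and the pointers are still in the green zone. I'll lift, move over the orange end at the rear and turn the fingers across the bar.

>>> carry_out([
  {"dx":-0.1,"dy":0,"dz":-0.5,"wx":0,"wy":0,"wz":0,"gripper":255},
  {"dx":0,"dy":0,"dz":-1,"wx":0,"wy":0,"wz":0,"gripper":255},
  {"dx":0,"dy":0,"dz":-1,"wx":0,"wy":0,"wz":0,"gripper":255},
  {"dx":0,"dy":0,"dz":-1,"wx":0,"wy":0,"wz":0,"gripper":255},
  {"dx":0,"dy":0,"dz":-0.5,"wx":0,"wy":0,"wz":0,"gripper":255},
  {"dx":0.126,"dy":0.88,"dz":0,"wx":0,"wy":0,"wz":0,"gripper":255},
  {"dx":0.126,"dy":0.88,"dz":0,"wx":0,"wy":0,"wz":0,"gripper":255},
  {"dx":0.126,"dy":0.88,"dz":0,"wx":0,"wy":0,"wz":0,"gripper":255},
  {"dx":0.126,"dy":0.88,"dz":0,"wx":0,"wy":0,"wz":0,"gripper":255},
  {"dx":0.126,"dy":0.88,"dz":0,"wx":0,"wy":0,"wz":0,"gripper":255},
  {"dx":0.126,"dy":0.88,"dz":0,"wx":0,"wy":0,"wz":0,"gripper":255},
  {"dx":0.126,"dy":0.88,"dz":0,"wx":0,"wy":0,"wz":0,"gripper":255},
  {"dx":0.126,"dy":0.88,"dz":0,"wx":0,"wy":0,"wz":0,"gripper":255},
  {"dx":0.126,"dy":0.88,"dz":0,"wx":0,"wy":0,"wz":0,"gripper":255},
])

```text
time: 12.98
tool_pos: [0.5686, -0.0928, 0.2289]
ee_rot: [-3.141, -0.0, -0.123]
wrist_force: [0.5, 0.1, -0.5]
width: 0.0003
finger_force: 0.0
```

>>> carry_out([
  {"dx":0,"dy":0,"dz":0,"wx":0,"wy":0,"wz":-0.4,"gripper":50},
  {"dx":0,"dy":0,"dz":0,"wx":0,"wy":0,"wz":-0.9,"gripper":50},
  {"dx":0,"dy":0,"dz":0,"wx":0,"wy":0,"wz":-0.9,"gripper":50},
  {"dx":0,"dy":0,"dz":0,"wx":0,"wy":0,"wz":-0.9,"gripper":50},
  {"dx":0,"dy":0,"dz":0,"wx":0,"wy":0,"wz":-0.9,"gripper":50},
  {"dx":0,"dy":0,"dz":0,"wx":0,"wy":0,"wz":-0.9,"gripper":50},
  {"dx":0,"dy":0,"dz":0,"wx":0,"wy":0,"wz":-0.9,"gripper":50},
  {"dx":0,"dy":0,"dz":0,"wx":0,"wy":0,"wz":-0.9,"gripper":50},
  {"dx":0,"dy":0,"dz":0,"wx":0,"wy":0,"wz":-0.9,"gripper":50},
  {"dx":0,"dy":0,"dz":0,"wx":0,"wy":0,"wz":-0.9,"gripper":50},
  {"dx":0,"dy":0,"dz":0,"wx":0,"wy":0,"wz":-0.9,"gripper":50},
  {"dx":0,"dy":0,"dz":0,"wx":0,"wy":0,"wz":-0.9,"gripper":50},
  {"dx":0,"dy":0,"dz":0,"wx":0,"wy":0,"wz":-0.9,"gripper":50},
  {"dx":0,"dy":0,"dz":0,"wx":0,"wy":0,"wz":-0.9,"gripper":50},
  {"dx":0,"dy":0,"dz":0,"wx":0,"wy":0,"wz":-0.55,"gripper":50},
  {"dx":0,"dy":0,"dz":0,"wx":0,"wy":0,"wz":0,"gripper":50},
  {"dx":0,"dy":0,"dz":0,"wx":0,"wy":0,"wz":0,"gripper":50},
])

```text
time: 14.4
tool_pos: [0.5687, -0.0919, 0.2288]
ee_rot: [3.142, -0.0, 1.393]
wrist_force: [0.1, 0.1, -0.1]
width: 0.0755
finger_force: 0.0
```

```bash
python3 st.py;python3 - <<'E'
from h import *
import pickle
pickle.dump(eyes.get_calibration('wrist'),open('w2.pkl','wb'))
im=eyes.snapshot('wrist')[:,:,::-1]
cv2.imwrite('pics/w2.png',cv2.resize(im,(800,600),interpolation=cv2.INTER_CUBIC))
E
```

```text
t 14.4 z 0.22882724541393556 jig rel -0.0006 -0.0854 yaw [ 3.14153013e+00 -1.09069168e-04  1.39347872e+00] F [ 0.1  0.1 -0.1]
axis->tool in tool frame -0.0854 -0.0003 J [-0.26  0.17  1.42  0.    1.55 -0.08]
```

View pics/w2.png

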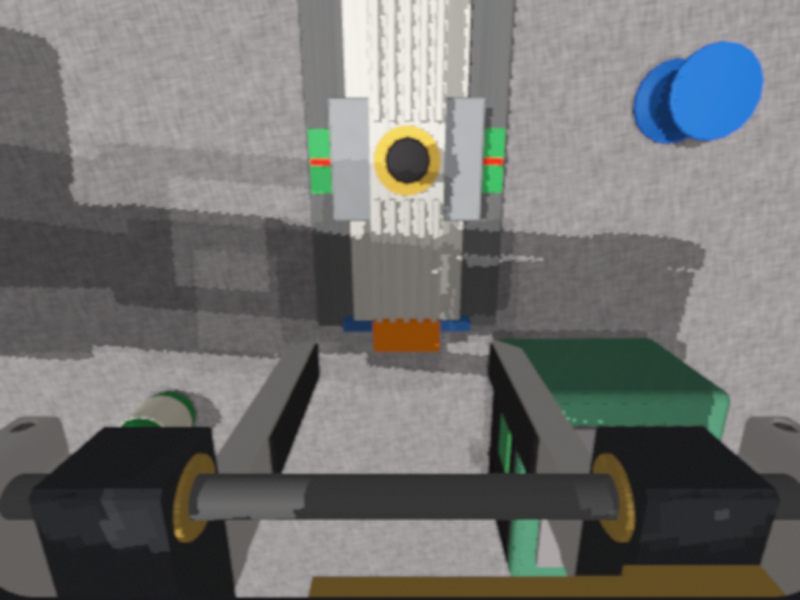

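The pointers are in the middle of the green zone, at (320,161) and (494,161). The post at (407,160) and orange end at (406,336) are in line. I'll lower and pinch to align the bar.

>>> carry_out([
  {"dx":0,"dy":0,"dz":0.5,"wx":0,"wy":0,"wz":0,"gripper":50},
  {"dx":0,"dy":0,"dz":0.9,"wx":0,"wy":0,"wz":0,"gripper":50},
  {"dx":0,"dy":0,"dz":0.9,"wx":0,"wy":0,"wz":0,"gripper":50},
  {"dx":0,"dy":0,"dz":0.9,"wx":0,"wy":0,"wz":0,"gripper":50},
  {"dx":0,"dy":0,"dz":0.6,"wx":0,"wy":0,"wz":0,"gripper":50},
  {"dx":0,"dy":0,"dz":0,"wx":0,"wy":0,"wz":0,"gripper":100},
  {"dx":0,"dy":0,"dz":0,"wx":0,"wy":0,"wz":0,"gripper":120},
  {"dx":0,"dy":0,"dz":0,"wx":0,"wy":0,"wz":0,"gripper":140},
  {"dx":0,"dy":0,"dz":0,"wx":0,"wy":0,"wz":0,"gripper":160},
  {"dx":0,"dy":0,"dz":0,"wx":0,"wy":0,"wz":0,"gripper":180},
  {"dx":0,"dy":0,"dz":0,"wx":0,"wy":0,"wz":0,"gripper":180},
  {"dx":0,"dy":0,"dz":0,"wx":0,"wy":0,"wz":0,"gripper":180},
])

```text
time: 15.45
tool_pos: [0.5696, -0.0922, 0.1539]
ee_rot: [3.139, 0.0, 1.395]
wrist_force: [-0.1, -0.1, 2.2]
width: 0.0398
finger_force: 30.0
```

```bash
python3 st.py;python3 - <<'E'
from h import *
import pickle
c=pickle.load(open('w2.pkl','rb'))
for uv,z in [((407,160),.105),((406,351),.07),((320,161),.016),((494,161),.016)]:
    print(ray(c,np.array(uv)*.64,z).round(4))
E
```

```text
t 15.45 z 0.15390979532177762 jig rel 0.0003 -0.0855 yaw [3.13879835e+00 1.51648468e-04 1.39471335e+00] F [-0.1 -0.1  2.2]
axis->tool in tool frame -0.0855 0.0005 J [-0.26  0.22  1.52  0.    1.4  -0.08]
[ 0.5854 -0.0085  0.105 ]
[ 0.5661 -0.1153  0.07  ]
[0.5311 0.0013 0.016 ]
[ 0.6412 -0.0185  0.016 ]
```

>>> carry_out([
  {"dx":0.1,"dy":0,"dz":0,"wx":0,"wy":0,"wz":0,"gripper":180},
  {"dx":0.25,"dy":0,"dz":0,"wx":0,"wy":0,"wz":0,"gripper":180},
  {"dx":0.35,"dy":0,"dz":0,"wx":0,"wy":0,"wz":0,"gripper":180},
  {"dx":0.4,"dy":0,"dz":0,"wx":0,"wy":0,"wz":0,"gripper":180},
  {"dx":0.4,"dy":0,"dz":0,"wx":0,"wy":0,"wz":0,"gripper":180},
  {"dx":0.4,"dy":0,"dz":0,"wx":0,"wy":0,"wz":0,"gripper":180},
  {"dx":0.3,"dy":0,"dz":0,"wx":0,"wy":0,"wz":0,"gripper":180},
  {"dx":0.2,"dy":0,"dz":0,"wx":0,"wy":0,"wz":0,"gripper":180},
  {"dx":0.2,"dy":0,"dz":0,"wx":0,"wy":0,"wz":0,"gripper":180},
  {"dx":0.2,"dy":0,"dz":0,"wx":0,"wy":0,"wz":0,"gripper":180},
  {"dx":0.2,"dy":0,"dz":0,"wx":0,"wy":0,"wz":0,"gripper":180},
  {"dx":0.1,"dy":0,"dz":0,"wx":0,"wy":0,"wz":0,"gripper":180},
  {"dx":0.1,"dy":0,"dz":0,"wx":0,"wy":0,"wz":0,"gripper":180},
  {"dx":0.1,"dy":0,"dz":0,"wx":0,"wy":0,"wz":0,"gripper":180},
  {"dx":0,"dy":0,"dz":0,"wx":0,"wy":0,"wz":0,"gripper":180},
])

```text
time: 16.7
tool_pos: [0.5812, -0.0259, 0.1539]
ee_rot: [3.139, -0.001, 1.396]
wrist_force: [1.3, -3.0, 5.9]
width: 0.0398
finger_force: 30.0
```

```bash
python3 st.py
```

```text
t 16.7 z 0.1538578294666597 jig rel 0.0003 -0.0183 yaw [ 3.13901147e+00 -7.69036684e-04  1.39554748e+00] F [ 1.3 -3.   5.9]
axis->tool in tool frame -0.0183 0.0003 J [-0.14  0.23  1.51  0.    1.4   0.03]
```

>>> carry_out([
  {"dx":0.06,"dy":0,"dz":0,"wx":0,"wy":0,"wz":0,"gripper":180},
  {"dx":0.06,"dy":0,"dz":0,"wx":0,"wy":0,"wz":0,"gripper":180},
  {"dx":0.06,"dy":0,"dz":0,"wx":0,"wy":0,"wz":0,"gripper":180},
  {"dx":0,"dy":0,"dz":0,"wx":0,"wy":0,"wz":0,"gripper":180},
])

```text
time: 17.03
tool_pos: [0.5817, -0.023, 0.1539]
ee_rot: [3.139, 0.001, 1.395]
wrist_force: [1.3, -4.3, 4.2]
width: 0.0397
finger_force: 30.0
```

```bash
python3 st.py
```

```text
t 17.0333 z 0.1538929573895118 jig rel 0.0003 -0.0153 yaw [3.13900438e+00 5.69171643e-04 1.39536199e+00] F [ 1.3 -4.3  4.2]
axis->tool in tool frame -0.0153 0.0003 J [-0.14  0.23  1.51 -0.    1.4   0.04]
```

>>> carry_out([
  {"dx":0.05,"dy":0,"dz":0,"wx":0,"wy":0,"wz":0,"gripper":180},
  {"dx":0.05,"dy":0,"dz":0,"wx":0,"wy":0,"wz":0,"gripper":180},
  {"dx":0,"dy":0,"dz":0,"wx":0,"wy":0,"wz":0,"gripper":180},
])

```text
time: 17.28
tool_pos: [0.5818, -0.0226, 0.1539]
ee_rot: [3.139, 0.004, 1.395]
wrist_force: [0.1, -7.4, 5.7]
width: 0.0398
finger_force: 30.0
```

```bash
python3 st.py
```

```text
t 17.2833 z 0.15389853583371274 jig rel 0.0003 -0.0149 yaw [3.1392461  0.00420562 1.39488832] F [ 0.1 -7.4  5.7]
axis->tool in tool frame -0.0149 0.0003 J [-0.13  0.23  1.51 -0.    1.4   0.04]
```

Force rises with no further travel, so the carriage is at its stop. I'll release and lift.

>>> carry_out([
  {"dx":-0.05,"dy":0,"dz":0,"wx":0,"wy":0,"wz":0,"gripper":160},
  {"dx":0,"dy":0,"dz":0,"wx":0,"wy":0,"wz":0,"gripper":60},
  {"dx":0,"dy":0,"dz":0,"wx":0,"wy":0,"wz":0,"gripper":60},
  {"dx":0,"dy":0,"dz":0,"wx":0,"wy":0,"wz":0,"gripper":60},
  {"dx":0,"dy":0,"dz":0,"wx":0,"wy":0,"wz":0,"gripper":60},
  {"dx":0,"dy":0,"dz":-0.4,"wx":0,"wy":0,"wz":0,"gripper":60},
  {"dx":0,"dy":0,"dz":-0.9,"wx":0,"wy":0,"wz":0,"gripper":60},
  {"dx":0,"dy":0,"dz":-1,"wx":0,"wy":0,"wz":0,"gripper":60},
  {"dx":0,"dy":0,"dz":-1,"wx":0,"wy":0,"wz":0,"gripper":60},
  {"dx":0,"dy":0,"dz":-1,"wx":0,"wy":0,"wz":0,"gripper":60},
  {"dx":0,"dy":0,"dz":-1,"wx":0,"wy":0,"wz":0,"gripper":60},
  {"dx":-0.5,"dy":0,"dz":-1,"wx":0,"wy":0,"wz":0,"gripper":60},
  {"dx":-0.5,"dy":0,"dz":-0.5,"wx":0,"wy":0,"wz":0,"gripper":60},
  {"dx":0,"dy":0,"dz":0,"wx":0,"wy":0,"wz":0,"gripper":60},
  {"dx":0,"dy":0,"dz":0,"wx":0,"wy":0,"wz":0,"gripper":60},
])

```text
time: 18.53
tool_pos: [0.5777, -0.0425, 0.2889]
ee_rot: [3.141, -0.001, 1.394]
wrist_force: [0.4, -1.0, -1.0]
width: 0.0718
finger_force: 0.0
```

```bash
python3 st.py;python3 - <<'E'
from h import *
import pickle
pickle.dump(eyes.get_calibration('wrist'),open('w3.pkl','wb'))
im=eyes.snapshot('wrist')[:,:,::-1]
cv2.imwrite('pics/w3.png',cv2.resize(im,(800,600),interpolation=cv2.INTER_CUBIC))
E
```

```text
t 18.5333 z 0.28885577580850136 jig rel -0.0003 -0.0352 yaw [ 3.14090117e+00 -5.30161833e-04  1.39394906e+00] F [ 0.4 -1.  -1. ]
axis->tool in tool frame -0.0352 -0.0002 J [-0.17  0.16  1.32  0.    1.66  0.01]
```

View pics/w3.png

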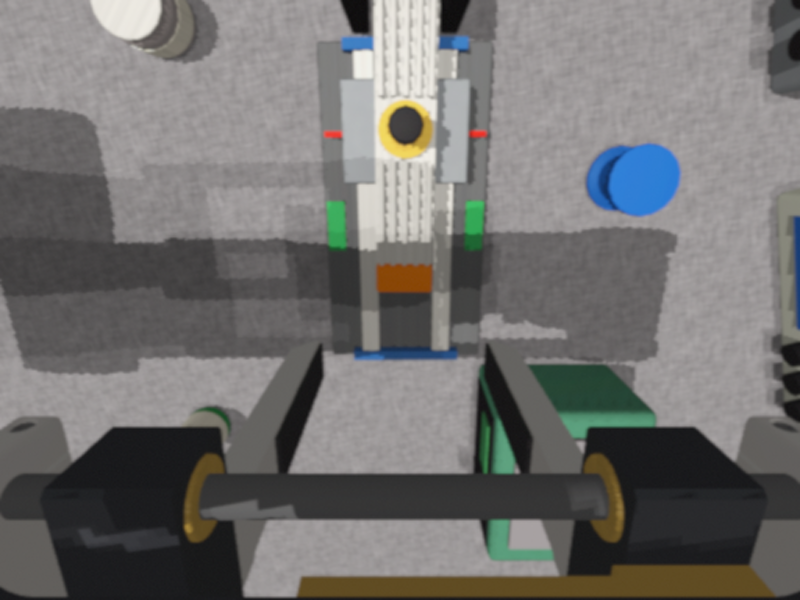

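The orange end at (405,278) and the post at (405,125) are straight along the jig, and the pointers are at (333,133) and (478,133). A quick check of the slide value and the angle follows.

```bash
python3 - <<'E'
from h import *
import pickle
c=pickle.load(open('w3.pkl','rb'))
P={n:ray(c,np.array(uv)*.64,z)[:2] for n,uv,z in [('pl',(333,134),.016),('pr',(479,133),.016),('gl1',(336,202),.012),('gr1',(475,201),.012),('gl0',(337,248),.012),('gr0',(474,249),.012),('orange',(404.5,292.5),.07),('cap',(405.5,125),.105),('barfront',(407,0),.07),('stop',(405,38),.022),('rear',(406,352),.022)]}
o=(P['gl0']+P['gr0']+P['gl1']+P['gr1'])/4; Y=np.array([np.sin(np.radians(10)),np.cos(np.radians(10))]);X=np.array([Y[1],-Y[0]])
for n in P: print(n,'jig x,y', ((P[n]-o)@X).round(4), ((P[n]-o)@Y-.01).round(4))
E
```

```text
pl jig x,y -0.0551 0.06
pr jig x,y 0.056 0.0604
gl1 jig x,y -0.0558 0.0089
gr1 jig x,y 0.0558 0.0093
gl0 jig x,y -0.0568 -0.0285
gr0 jig x,y 0.0567 -0.0297
orange jig x,y -0.0012 -0.05
cap jig x,y -0.0005 0.0593
barfront jig x,y 0.0007 0.1317
stop jig x,y -0.0002 0.1233
rear jig x,y 0.0002 -0.1178
```

The carriage is home (pointer y = 60 mm) and the bar is straight to within about 1 mm, so I'm handing in.

```bash
python3 -c "
from bench import robot
print(robot.close_job())"
```

```text
the job is handed in; nothing more can be done
None
```

The job is handed in: the bar is reversed with its blue end between the cheeks, the carriage is home (pointers measured at jig y = 60 mm), the bar is straight to about 1 mm, and no knocks or shifts were seen; no verdict was returned.

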